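# Sort glass tiles, an offcut and a grinder bit into their trays

## Task

Sort the things lying on the bench left of the lamp into the three empty containers right of it: lay both small square glass tiles in the square tray, lay the larger green glass offcut in the oblong tray, and stand the brass-topped grinder bit upright in the round tin. Everything should end lying or standing flat on the floor of its container, nothing on top of another and nothing left in your grip.

Things in the scene. Friction and masses are not known exactly. Their poses are not given: they have to be found in the camera images.
- tile_a: loose square glass mosaic tile, glossy, 25x25x8 mm; origin at the centre of its underside, z up, x and y square to its edges; starts flat on the bench left of the lamp
- tile_b: a second loose square glass mosaic tile, glossy, 25x25x8 mm; origin at the centre of its underside, z up, x and y square to its edges; starts flat on the bench left of the lamp
- offcut: loose flat offcut of green glass, a quadrilateral with one slanted end, 42 mm wide (along its x) by 65 mm long (along its y), 8 mm thick; the long edges taper a little, from 42 mm apart at the -y end to 34 mm at +y; 38 mm across x at the origin, the place to grip it; origin at the centre of the 42x65 outline on the underside, z up; starts flat, left of the lamp
- bit: spare glass-grinder bit, a stepped metal cylinder standing upright, 30 mm tall: lower sleeve 25 mm in diameter from 0 to 16 mm, above it a brass hub 19 mm in diameter from 16 to 30 mm (grip the hub from above); origin at the centre of its underside, z up along its axis; starts standing on the bench left of the lamp
- square_tray: shallow square grey plastic tray, fixed to the bench right of the lamp: 76x76 mm outside, 71x71 mm inside, walls 2.5 mm thick, rim 11 mm above the bench, floor 2.5 mm above the bench; origin at the centre of its underside, x and y along its sides; the home of the square tiles
- long_tray: shallow oblong grey plastic tray, fixed to the bench right of the lamp: 104 mm (along its x) by 66 mm (along its y) outside, 99x61 mm inside, rim 11 mm above the bench, floor 2.5 mm above the bench; origin at the centre of its underside; the home of the offcut
- round_tin: shallow round bare-metal tin, fixed to the bench right of the lamp: 66 mm diameter outside, 61 mm inside, rim 15 mm above the bench, floor 3 mm above the bench; origin at the centre of its underside; the home of the grinder bit. (A wall shelf hangs 0.59 m above the bench from y = -0.33 to the right: keep the elbow and wrist clear of it)
- lamp_neck (a point): fixed obstacle: black gooseneck lamp between the things (left, +y) and the containers (right, -y). This point is on its 25 mm thick neck, which rises upright from its 130 mm round base to here, then leans ahead and left, arching up to 0.45 m above the bench; its 120 mm wide shade hangs 140 mm ahead (+x) and 150 mm left (+y) of here, 0.24 to 0.37 m above the bench

How it is judged:
By the outcome, as a careful person would: the job done as asked, in the order asked, and still so for the second after the job is handed in, with the robot touching nothing.
It also fails if it takes over 149 s, if anything falls off the work surface, if the arm or the gripper's body presses on something with over 40 N, if the wrist force passes 120 N, or if a joint passes its speed limit or range.

## Robot

A 6-joint arm with a two-finger parallel gripper is mounted at the origin on a cart in front of the work surface, level with it; the furniture and walls round the work are solid. World frame = base frame: x ahead of the robot, y to its left, z up, the work surface at z = 0. Lengths are in mm, angles in rad, forces in N, time in s.
With the tool pointing down it reaches from about 400 to 925 mm from the base axis. Payload 12.5 kg.
Tool frame: the origin (TCP) lies midway between the tips of the shut fingers; the grasp point (between the pads) lies 19 mm behind it; z points along the fingers, y is the line along which they close (so a half turn about z gives the same grasp; the last joint's range is limited). The gripper opens to 95 mm and grips with 3 to 60 N. Pads are 20 mm wide; open, the fingers measure 119 mm over their backs; the gripper's body (75 mm by 180 mm) begins 59 mm behind the grasp point.
Start: joints at [1.082, 0.491, 1.559, -0, 1.092, -0.106], TCP at [233.435, 579.789, 214.661] pointing down, gripper open.
Joint ranges: [-3.1, 3.1], [-0.84, 2.19], [0.05, 2.79], [-1.13, 4.28], [0.06, 2.93], [-2.69, 2.69]. Speed limits (rad/s): [2.22, 2.22, 2.79, 3.14, 3.14, 3.14].

## Interface

Orientations are given as [roll, pitch, yaw] about the fixed x, y, z axes, in that order (R = Rz(yaw) Ry(pitch) Rx(roll)).
In Python, from cell import * gives the robot as it stands. The module is installed in compiled form; this text tells all that it offers.
- The arm moves only by the tool arm_command, never from a script. Its arguments are lists of equal length, an entry for each row: "delta_pos": the shift along the world's x, y, z in units of 250 mm (1.0 is 250 mm), a list of three; "delta_rot": the turn, a rotation vector about the world's x, y, z in units of 90 degrees (1.0 is 90 degrees), a list of three; "claw": the closure, from 0 (fully open) to 1 (shut). In form: {"delta_pos": [[tx, ty, tz], ...], "delta_rot": [[wx, wy, wz], ...], "claw": [claw, ...]}. A call has exactly 5 rows; each row is the pose to reach, as a shift and turn from the pose commanded when the call began; what a row does not reach only later rows make up. A row lasts 1/12 s, in which the tool goes at most 41.7 mm and 7.16 degrees, less where a joint would pass 70% of its speed; a pose out of reach is approached as far as the arm can. A call with a number of a shift or a turn outside -1 to 1 is refused whole. A call with a gripper value outside its range is refused whole. The fingers move at their own pace and stop on an object; the grip force is fixed at half the most. Time passes only in rows, so rows that repeat a pose let the fingers close, or fill a call up. It gives the time, the measured TCP pose, the force, the opening and the grip force at its end, in the units of the state.
- state(): the state, without advancing time (a new reading comes with each control period).
- read_camera(name): name is "side" or "top"; returns the picture (420x560x3 uint8, red, green, blue); there is no depth.
- calibration(name): a dict with "camera_matrix" (3x3 intrinsics, pixels), "T" (4x4, takes a point from camera to world coordinates). Camera axes: x right, y down, z forward; pixel columns grow to the right and rows downward; lengths in mm; the calibration is good to about 2 mm. A picture is of the moment at which its call begins. calibration takes no time and is no camera call.
- job_done(): hands the job in; it is judged then, once.
The state is a dict: "t": time; "joints": joint angles; "qvel": joint speeds; "tau": joint torques, N m; "eef_pos": TCP position; "tcp_rot": TCP orientation; "ft_force": force on the tool from outside, world axes, zero at the start; "moment": the same for the moment, N m; "opening": opening from 0.0 (shut) to 1.0 (fully open); "grip_force": force on a finger pad.
Only numpy, scipy, OpenCV 4.12 (cv2) and the standard library are available. Lean on these libraries where they do the work, as an engineer would, in place of code of your own. Each camera call takes 0.05 s, during which the arm holds its last target. There are 200 camera calls.

## Working session

There is one attempt and no reset: what is moved stays moved. The work goes in short steps, Python scripts to look and compute and a tool call to move; the robot and the scene stay as the last step left them, time stands still between calls to the robot, and variables do not carry over. Pictures are saved under pics/ and viewed, at most 14 in all, crops included, and the job is handed in when it is done.

Besides the shell and the picture viewer there is one more tool, called after ">>>" by a JSON object that holds its "fn" and its "kwargs", one argument or row to a line. arm_command: Moves the arm, as the interface text tells. Shifts and turns lie within -1 to 1; 1 stands for 250 mm of shift or 90 degrees of turn. Its arguments: {"type":"object","properties":{"delta_pos":{"type":"array"},"delta_rot":{"type":"array"},"claw":{"type":"array"}},"required":["delta_pos","delta_rot","claw"]}

```bash
mkdir -p pics; python3 - <<'E'
from cell import *
import cv2
s=state();print(s)
for n in("top","side"):
    cv2.imwrite(f"pics/{n}0.png",read_camera(n)[:,:,::-1]);c=calibration(n);print(c)
E
```

```text
{'t': 0.0, 'joints': array([ 1.08241712e+00,  4.91552016e-01,  1.55945387e+00, -4.45672780e-05,
        1.09173011e+00, -1.05569208e-01]), 'qvel': array([ 8.36197910e-05, -2.75008985e-04, -2.73074538e-04,  1.50730812e-04,
        1.40619573e-03, -5.68766796e-04]), 'tau': array([ 3.25060813e-03, -6.12634635e+01, -2.58185470e+01,  6.94173365e-02,
        4.81166714e-02, -1.16155375e-04]), 'eef_pos': array([233.30582149, 579.54629186, 214.06492575]), 'tcp_rot': array([-3.14045152e+00, -8.11706829e-05,  2.75880318e+00]), 'ft_force': array([0.08082822, 0.09288952, 0.62652608]), 'moment': array([-0.04342926, -0.01619724, -0.00380338]), 'grip_force': 0.0, 'opening': 0.9976386518738322}
{'camera_matrix': array([[544.59840735,   0.        , 279.08651327],
       [  0.        , 544.59840735, 208.00062788],
       [  0.        ,   0.        ,   1.        ]]), 'T': array([[-1.48007261e-02, -9.97464090e-01,  6.96155745e-02,
         4.31513553e+02],
       [-9.99884146e-01,  1.45172294e-02, -4.57650976e-03,
         2.89988567e+01],
       [ 3.55427888e-03, -6.96752450e-02, -9.97563395e-01,
         1.41346654e+03],
       [ 0.00000000e+00,  0.00000000e+00,  0.00000000e+00,
         1.00000000e+00]])}
{'camera_matrix': array([[415.85788525,   0.        , 273.84367219],
       [  0.        , 415.85788525, 212.88572163],
       [  0.        ,   0.        ,   1.        ]]), 'T': array([[-9.85140391e-01,  1.48566209e-01, -8.61770958e-02,
         6.10920762e+02],
       [ 1.71750981e-01,  8.51849593e-01, -4.94827113e-01,
         6.24439459e+02],
       [-1.04664566e-04, -5.02275177e-01, -8.64707833e-01,
         1.19835959e+03],
       [ 0.00000000e+00,  0.00000000e+00,  0.00000000e+00,
         1.00000000e+00]])}
```

View pics/top0.png

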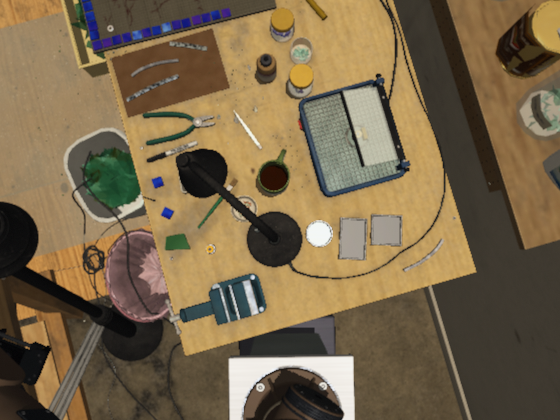

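View pics/side0.png

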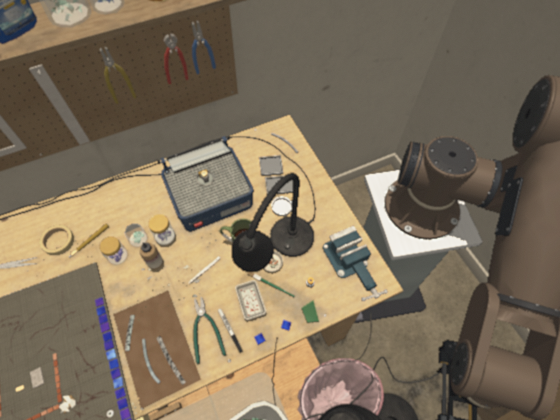

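The top view shows the blue tiles near (158,182) and (167,213), the offcut at (178,242) and the bit at (210,248). The tin is at (319,234), the oblong tray at (351,239) and the square tray at (386,230). The lamp base is at (274,239). I'll enlarge these areas.

```bash
python3 - <<'E'
import cv2
a=cv2.imread("pics/top0.png");b=cv2.imread("pics/side0.png")
cv2.imwrite("pics/c1.png",cv2.resize(a[165:265,140:230],None,fx=6,fy=6,interpolation=cv2.INTER_CUBIC))
cv2.imwrite("pics/c2.png",cv2.resize(a[205:270,300:410],None,fx=7,fy=7,interpolation=cv2.INTER_CUBIC))
cv2.imwrite("pics/c3.png",cv2.resize(b[270:330,245:330],None,fx=8,fy=8,interpolation=cv2.INTER_CUBIC))
E
```

```text
(no output)
```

View pics/c1.png

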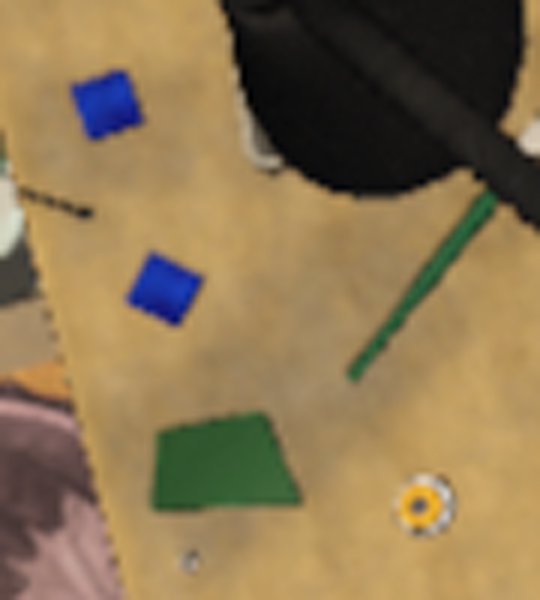

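View pics/c2.png

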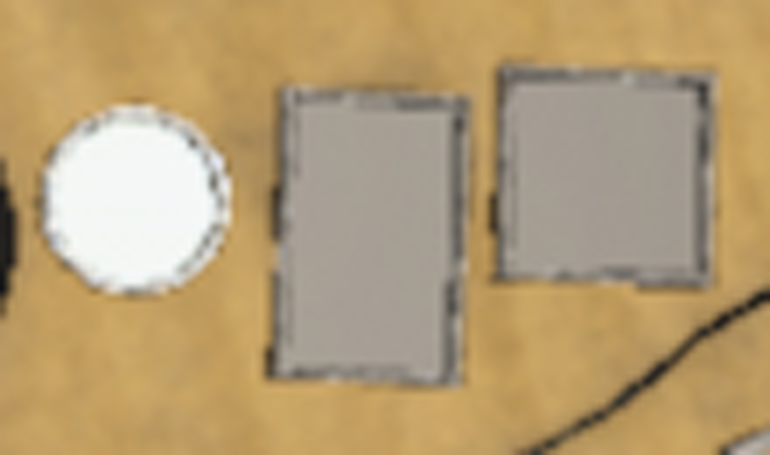

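View pics/c3.png

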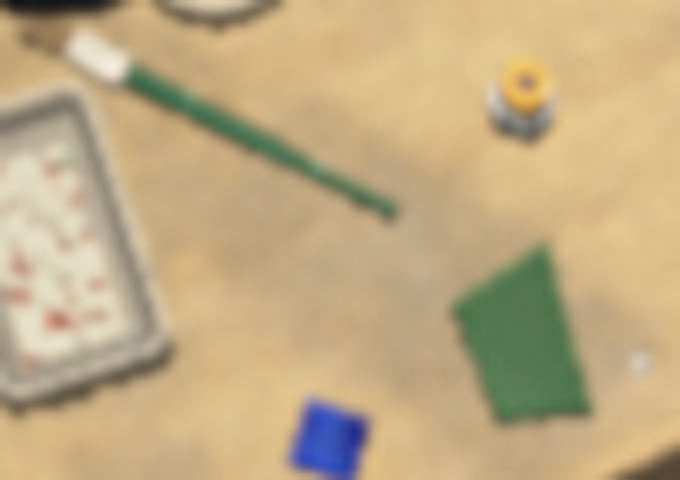

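```bash
cat > h.py <<'E'
import numpy as np, cv2
from cell import *
def w(n,p,z):
    c=calibration(n);T=c["T"];d=T[:3,:3]@np.linalg.inv(c["camera_matrix"])@np.array([p[0],p[1],1.])
    return (T[:3,3]+d*(z-T[2,3])/d[2])[:2]
def seg(n,im,lo,hi,box):
    x0,y0,x1,y1=box;k=8
    a=cv2.resize(im[y0:y1,x0:x1],None,fx=k,fy=k,interpolation=cv2.INTER_CUBIC)
    m=cv2.inRange(cv2.cvtColor(a,cv2.COLOR_RGB2HSV),lo,hi)
    cs,_=cv2.findContours(m,0,1);cs=[c for c in cs if cv2.contourArea(c)>1500]
    f=lambda q:(np.asarray(q,float)+.5)/k-.5+[x0,y0]
    return [f(c[:,0]) for c in cs]
E
python3 - <<'E'
from h import *
np.set_printoptions(precision=1,suppress=True)
for n,bt,bo in(("top",(148,170,180,225),(160,225,195,255)),("side",(250,312,298,350),(298,295,325,325))):
    im=cv2.imread(f"pics/{n}0.png")[:,:,::-1]
    for nm,lo,hi,b in(("tile",(105,120,40),(130,255,255),bt),("off",(50,80,20),(90,255,255),bo)):
        for c in seg(n,im,lo,hi,b):
            W=np.array([w(n,p,8) for p in c],np.float32)
            r=cv2.minAreaRect(W);print(n,nm,r)
            if nm=="off":
                q=cv2.approxPolyDP(W,6,True)[:,0];print(q, [np.linalg.norm(q[i]-q[i-1]) for i in range(len(q))])
print("bit",w("top",((420.5)/6-.5+140,504.5/6-.5+165),30),w("side",(526.5/8-.5+245,83.5/8-.5+270),30))
g=lambda u,v:(u/7-.5+300,v/7-.5+205)
print("tin",w("top",g(136,199),15), w("top",g(42,199),15),w("top",g(231,199),15))
for L in([(280,88),(468,97),(460,383),(270,378)],[(500,66),(714,72),(708,286),(497,280)]):
    print("tray",r:=[w("top",g(*p),11) for p in L],np.mean(r,0))
print("lamp base",w("top",(274,239),15),w("side",(292,236),15))
print("shade",w("top",(204,173),300),w("side",(252,252),300))
E
```

```text
top tile ((521.4494018554688, 312.6230773925781), (24.261600494384766, 22.724802017211914), 62.715274810791016)
top tile ((601.8762817382812, 337.42779541015625), (24.120574951171875, 24.33812141418457), 17.82512855529785)
top off ((447.4789123535156, 287.14984130859375), (37.831260681152344, 60.44895935058594), 2.3013880252838135)
[[431.6 256.3]
 [466.9 271.6]
 [458.5 314.4]
 [428.  314.7]] [np.float32(58.590214), np.float32(38.442474), np.float32(43.620876), np.float32(30.49821)]
side tile ((602.4356079101562, 339.1922912597656), (20.515064239501953, 21.756366729736328), 17.713258743286133)
side tile ((522.1749267578125, 314.129150390625), (21.261249542236328, 20.446990966796875), 62.36350631713867)
side off ((448.3465576171875, 289.15185546875), (35.478580474853516, 58.56700134277344), 2.16092586517334)
[[433.5 259.4]
 [466.3 274.2]
 [458.9 314.3]
 [429.9 316.4]] [np.float32(57.133392), np.float32(36.046127), np.float32(40.70209), np.float32(29.053505)]
bit [427.6 200.2] [427.3 201.4]
tin [463.5 -78.7] [464.  -44.2] [ 463.  -113.6]
tray [array([ 503.7, -132.9]), array([ 499.3, -202.1]), array([ 394.4, -196.5]), array([ 397.3, -126.8])] [ 448.7 -164.6]
tray [array([ 510.6, -214.2]), array([ 507.2, -293.1]), array([ 428.6, -288.5]), array([ 431.9, -211. ])] [ 469.6 -251.7]
lamp base [449.6  36.8] [450.6  41.2]
shade [583.7 177.3] [590.8 207. ]
```

All four objects agree between the two views: tile A (522,313), tile B (602,338), offcut (448,288) and bit (427,201). The lamp base is at (450,38) and the shade at about (590,190). The side crop shows the same pieces clear of each other. I'll move towards tile A and then check the arm's clearance to the shade.

>>> {"fn": "arm_command", "kwargs": {
  "delta_pos": [
    [0.095,-0.086,0],
    [0.19,-0.172,0],
    [0.285,-0.258,0],
    [0.38,-0.344,0],
    [0.474,-0.43,0]
  ],
  "delta_rot": [
    [0,0,-0.02],
    [0,0,-0.04],
    [0,0,-0.062],
    [0,0,-0.062],
    [0,0,-0.062]
  ],
  "claw": [0.3,0.3,0.3,0.3,0.3]
}}

```text
t: 0.52
eef_pos: [352.7, 471.1, 214.4]
tcp_rot: [-3.141, -0.0, 2.662]
ft_force: [0.6, 0.2, -0.1]
opening: 0.721
grip_force: 0.0
```

>>> {"fn": "arm_command", "kwargs": {
  "delta_pos": [
    [0.095,-0.086,0],
    [0.19,-0.172,0],
    [0.285,-0.258,0],
    [0.38,-0.344,0],
    [0.474,-0.43,0]
  ],
  "delta_rot": [
    [0,0,0],
    [0,0,0],
    [0,0,0],
    [0,0,0],
    [0,0,0]
  ],
  "claw": [0.3,0.3,0.3,0.3,0.3]
}}

```text
t: 0.93
eef_pos: [471.4, 363.5, 214.4]
tcp_rot: [-3.141, -0.0, 2.661]
ft_force: [0.4, -0.5, 0.1]
opening: 0.701
grip_force: 0.0
```

```bash
python3 - <<'E'
from h import *
cv2.imwrite("pics/v1.png",np.hstack([read_camera("side")[:,200:],read_camera("top")[:,:400]])[:,:,::-1])
s=state();print(s["eef_pos"],s["tcp_rot"],s["joints"],s["opening"])
E
```

```text
[473.18354146 362.05329522 214.23238012] [-3.14117721e+00  4.44434459e-04  2.65770134e+00] [ 5.42562843e-01  4.49749331e-01  1.63339409e+00 -6.82997924e-04
  1.05857458e+00 -5.44007291e-01] 0.702885720457161
```

View pics/v1.png

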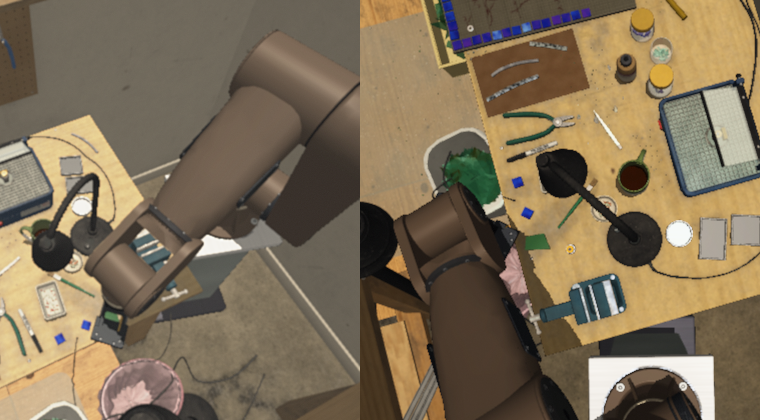

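```bash
python3 - <<'E'
from h import *
np.set_printoptions(precision=0,suppress=True)
a=cv2.imread("pics/top0.png");
for n,box in(("top",(165,140,240,205)),("side",(225,225,275,275))):
    im=cv2.imread(f"pics/{n}0.png");x0,y0,x1,y1=box
    m=(im[y0:y1,x0:x1].max(2)<45).astype(np.uint8)
    m=cv2.morphologyEx(m,cv2.MORPH_OPEN,np.ones((15,15),np.uint8))
    ys,xs=np.nonzero(m);b=(xs.min()+x0,xs.max()+x0,ys.min()+y0,ys.max()+y0);print(n,b)
    for z in(240,300,370):print(z,[w(n,p,z) for p in((b[0],(b[2]+b[3])/2),(b[1],(b[2]+b[3])/2),((b[0]+b[1])/2,b[2]),((b[0]+b[1])/2,b[3]))])
v=cv2.imread("pics/v1.png")
cv2.imwrite("pics/c4.png",np.hstack([cv2.resize(v[180:340,20:220],None,fx=2,fy=2),cv2.resize(v[130:330,380:600],None,fx=1.6,fy=1.6)]))
E
```

```text
top (np.int64(179), np.int64(225), np.int64(150), np.int64(195))
240 [array([594., 239.]), array([592., 140.]), array([642., 189.]), array([544., 190.])]
300 [array([585., 229.]), array([584., 134.]), array([632., 181.]), array([538., 182.])]
370 [array([576., 216.]), array([574., 128.]), array([619., 172.]), array([532., 172.])]
side (np.int64(239), np.int64(271), np.int64(243), np.int64(269))
240 [array([623., 184.]), array([544., 198.]), array([578., 155.]), array([589., 226.])]
300 [array([622., 212.]), array([548., 225.]), array([580., 185.]), array([590., 251.])]
370 [array([622., 244.]), array([553., 256.]), array([583., 219.]), array([592., 280.])]
```

View pics/c4.png

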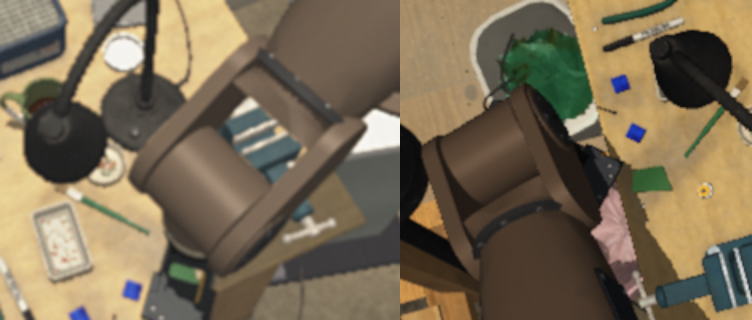

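The shade is at about (592,190), and the wrist is about 66 mm either side of the arm's plane. An upright grasp would clear the shade by only about 14 mm, so for the tiles I'll tilt the tool 10° about its closing line, away from the lamp.

>>> {"fn": "arm_command", "kwargs": {
  "delta_pos": [
    [0,0,0],
    [0.05,-0.05,-0.1],
    [0.1,-0.1,-0.2],
    [0.15,-0.15,-0.3],
    [0.195,-0.195,-0.4]
  ],
  "delta_rot": [
    [-0.025,-0.05,0],
    [-0.051,-0.0985,0],
    [-0.051,-0.0985,0],
    [-0.051,-0.0985,0],
    [-0.051,-0.0985,0]
  ],
  "claw": [0.4,0.4,0.4,0.4,0.4]
}}

```text
t: 1.45
eef_pos: [518.9, 316.2, 113.7]
tcp_rot: [3.141, 0.174, 2.663]
ft_force: [0.5, 0.7, 0.1]
opening: 0.601
grip_force: 0.0
```

>>> {"fn": "arm_command", "kwargs": {
  "delta_pos": [
    [0,0,-0.04],
    [0,0,-0.08],
    [0,0,-0.08],
    [0,0,-0.08],
    [0,0,-0.08]
  ],
  "delta_rot": [
    [0,0,0],
    [0,0,0],
    [0,0,0],
    [0,0,0],
    [0,0,0]
  ],
  "claw": [0.4,0.4,0.4,0.4,0.4]
}}

```text
t: 1.87
eef_pos: [519.1, 316.9, 95.8]
tcp_rot: [3.14, 0.175, 2.662]
ft_force: [0.1, -0.5, -0.1]
opening: 0.6
grip_force: 0.0
```

```bash
cat > st.py <<'E'
from h import *
from scipy.spatial.transform import Rotation as R
np.set_printoptions(precision=3,suppress=True)
def show(n=0):
    s=state();M=R.from_euler("xyz",s["tcp_rot"]).as_matrix()
    print(s["eef_pos"],"th",np.degrees(np.arctan2(M[1,1],M[0,1])),"zax",M[:,2],"yz",M[2,1],s["joints"],s["opening"],s["grip_force"],s["ft_force"])
E
python3 -c "
from st import *
show();cv2.imwrite('pics/v2.png',np.hstack([read_camera('side')[150:400,180:450],read_camera('top')[100:350,60:330]])[:,:,::-1]);show()"
```

```text
[519.138 316.939  95.804] th 62.53818266380479 zax [ 0.155 -0.079 -0.985] yz 0.001849142741383189 [ 0.504  0.583  1.78  -0.228  0.692 -0.418] 0.6003106726462871 0.0 [ 0.142 -0.481 -0.13 ]
[519.245 316.757  95.865] th 62.53404048846263 zax [ 0.156 -0.079 -0.985] yz 0.002051266991033078 [ 0.504  0.583  1.78  -0.228  0.691 -0.418] 0.59807525979072 0.0 [-0.021 -0.509 -1.098]
```

View pics/v2.png

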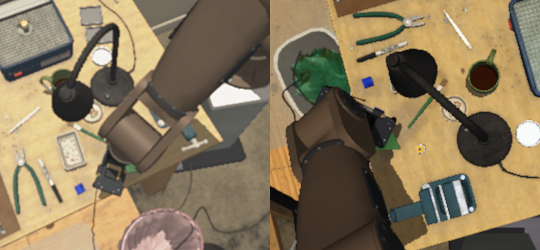

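>>> {"fn": "arm_command", "kwargs": {
  "delta_pos": [
    [0.011,-0.013,-0.08],
    [0.011,-0.013,-0.16],
    [0.011,-0.013,-0.24],
    [0.011,-0.013,-0.31],
    [0.011,-0.013,-0.34]
  ],
  "delta_rot": [
    [0,0,0],
    [0,0,0],
    [0,0,0],
    [0,0,0],
    [0,0,0]
  ],
  "claw": [0.4,0.4,0.4,0.4,0.4]
}}

```text
t: 2.38
eef_pos: [521.4, 312.7, 8.4]
tcp_rot: [-3.141, 0.174, 2.662]
ft_force: [-0.5, -0.1, -0.4]
opening: 0.601
grip_force: 0.0
```

>>> {"fn": "arm_command", "kwargs": {
  "delta_pos": [
    [0,0,-0.01],
    [0,0,-0.02],
    [0,0,-0.02],
    [0,0,-0.02],
    [0,0,-0.02]
  ],
  "delta_rot": [
    [0,0,0],
    [0,0,0],
    [0,0,0],
    [0,0,0],
    [0,0,0]
  ],
  "claw": [0.4,0.4,0.4,0.4,0.4]
}}

```text
t: 2.8
eef_pos: [522.3, 313.0, 5.6]
tcp_rot: [3.14, 0.175, 2.661]
ft_force: [-0.3, 0.3, -0.2]
opening: 0.601
grip_force: 0.0
```

```bash
python3 -c "
from st import *
show();show()"
```

```text
[522.305 313.022   5.601] th 62.492131893426965 zax [ 0.155 -0.079 -0.985] yz 0.0016822472844929964 [ 0.496  0.72   1.827 -0.296  0.513 -0.342] 0.6010306582107151 0.0 [-0.285  0.268 -0.168]
[522.305 313.022   5.601] th 62.492131893426965 zax [ 0.155 -0.079 -0.985] yz 0.0016822472844929964 [ 0.496  0.72   1.827 -0.296  0.513 -0.342] 0.6010306582107151 0.0 [-0.285  0.268 -0.168]
```

>>> {"fn": "arm_command", "kwargs": {
  "delta_pos": [
    [0,0,0],
    [0,0,0],
    [0,0,0],
    [0,0,0],
    [0,0,0]
  ],
  "delta_rot": [
    [0,0,0],
    [0,0,0],
    [0,0,0],
    [0,0,0],
    [0,0,0]
  ],
  "claw": [1,1,1,1,1]
}}

```text
t: 3.22
eef_pos: [521.9, 312.8, 4.7]
tcp_rot: [3.141, 0.174, 2.661]
ft_force: [0.8, -0.3, 1.4]
opening: 0.308
grip_force: 0.0
```

>>> {"fn": "arm_command", "kwargs": {
  "delta_pos": [
    [0,0,0],
    [0,0,0],
    [0,0,0.02],
    [0,0,0.06],
    [0,0,0.12]
  ],
  "delta_rot": [
    [0,0,0],
    [0,0,0],
    [0,0,0],
    [0,0,0],
    [0,0,0]
  ],
  "claw": [1,1,1,1,1]
}}

```text
t: 3.63
eef_pos: [521.5, 312.5, 34.7]
tcp_rot: [-3.141, 0.173, 2.662]
ft_force: [-0.9, -0.2, -0.9]
opening: 0.249
grip_force: 30.0
```

>>> {"fn": "arm_command", "kwargs": {
  "delta_pos": [
    [-0.06,0.02,0.116],
    [-0.13,0.04,0.232],
    [-0.2,0.07,0.348],
    [-0.26,0.09,0.464],
    [-0.33,0.108,0.58]
  ],
  "delta_rot": [
    [0,0,0],
    [0,0,0],
    [0,0,0],
    [0,0,0],
    [0,0,0]
  ],
  "claw": [1,1,1,1,1]
}}

```text
t: 4.05
eef_pos: [438.6, 340.0, 182.0]
tcp_rot: [3.14, 0.174, 2.661]
ft_force: [0.3, 0.5, -0.5]
opening: 0.251
grip_force: 30.0
```

>>> {"fn": "arm_command", "kwargs": {
  "delta_pos": [
    [-0.03,-0.03,0.136],
    [-0.06,-0.06,0.272],
    [-0.1,-0.1,0.408],
    [-0.13,-0.13,0.544],
    [-0.16,-0.16,0.68]
  ],
  "delta_rot": [
    [0,0,0],
    [0,0,0],
    [0,0,0],
    [0,0,0],
    [0,0,0]
  ],
  "claw": [1,1,1,1,1]
}}

```text
t: 4.47
eef_pos: [398.1, 299.1, 352.4]
tcp_rot: [3.14, 0.174, 2.662]
ft_force: [0.8, 0.1, 0.2]
opening: 0.255
grip_force: 30.0
```

>>> {"fn": "arm_command", "kwargs": {
  "delta_pos": [
    [0,-0.08,0.12],
    [0,-0.16,0.24],
    [0,-0.24,0.36],
    [0,-0.32,0.48],
    [0,-0.4,0.6]
  ],
  "delta_rot": [
    [0,0,-0.049],
    [0,0,-0.098],
    [0,0,-0.147],
    [0,0,-0.196],
    [0,0,-0.245]
  ],
  "claw": [1,1,1,1,1]
}}

```text
t: 4.88
eef_pos: [398.1, 198.6, 502.1]
tcp_rot: [3.14, 0.174, 2.273]
ft_force: [0.7, 0.2, -0.5]
opening: 0.258
grip_force: 30.0
```

```bash
python3 -c "
from st import *
cv2.imwrite('pics/v3.png',np.hstack([read_camera('side')[100:400,180:450],read_camera('top')[100:400,60:330]])[:,:,::-1]);show()"
```

```text
[399.142 198.115 504.921] th 40.20574097486028 zax [ 0.12  -0.129 -0.984] yz 0.008367928634463978 [ 0.414  0.028  1.464 -0.167  1.59  -0.295] 0.2536263755905071 30.00047743320465 [ 0.206  0.145 -0.741]
```

View pics/v3.png

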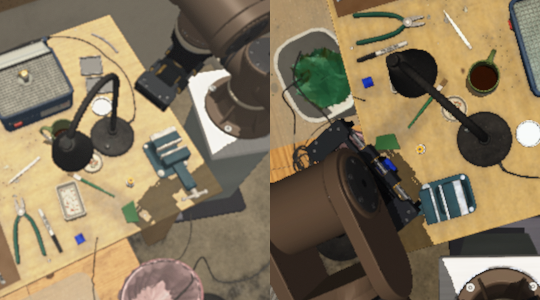

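The tile is held, seen at about (390,168) in the top half of the picture, and the arm is clear of the lamp. I'll cross over the lamp neck now.

>>> {"fn": "arm_command", "kwargs": {
  "delta_pos": [
    [0.02,-0.12,0.06],
    [0.05,-0.27,0.06],
    [0.07,-0.42,0.06],
    [0.1,-0.57,0.06],
    [0.12,-0.72,0.06]
  ],
  "delta_rot": [
    [0,0,-0.049],
    [0,0,-0.098],
    [0,0,-0.147],
    [0,0,-0.196],
    [0,0,-0.245]
  ],
  "claw": [1,1,1,1,1]
}}

```text
t: 5.4
eef_pos: [428.8, 18.5, 514.7]
tcp_rot: [3.141, 0.174, 1.89]
ft_force: [2.0, 0.7, -0.7]
opening: 0.256
grip_force: 30.0
```

>>> {"fn": "arm_command", "kwargs": {
  "delta_pos": [
    [0.024,-0.11,0],
    [0.05,-0.22,0],
    [0.07,-0.34,-0.04],
    [0.1,-0.45,-0.1],
    [0.12,-0.56,-0.14]
  ],
  "delta_rot": [
    [0,0,-0.049],
    [0,0,-0.098],
    [0,0,-0.147],
    [0,0,-0.196],
    [0,0,-0.235]
  ],
  "claw": [1,1,1,1,1]
}}

```text
t: 5.82
eef_pos: [459.1, -121.2, 478.6]
tcp_rot: [-3.142, 0.173, 1.52]
ft_force: [1.0, 0.6, 0.1]
opening: 0.256
grip_force: 30.0
```

>>> {"fn": "arm_command", "kwargs": {
  "delta_pos": [
    [0,0,-0.14],
    [0,0,-0.29],
    [0,0,-0.43],
    [0,0,-0.58],
    [0,0,-0.72]
  ],
  "delta_rot": [
    [0,0,0],
    [0,0,0],
    [0,0,0],
    [0,0,0],
    [0,0,0]
  ],
  "claw": [1,1,1,1,1]
}}

```text
t: 6.23
eef_pos: [458.5, -119.6, 298.0]
tcp_rot: [3.141, 0.174, 1.524]
ft_force: [-0.2, -0.7, -0.2]
opening: 0.252
grip_force: 30.0
```

>>> {"fn": "arm_command", "kwargs": {
  "delta_pos": [
    [0,0,-0.14],
    [0,0,-0.29],
    [0,0,-0.43],
    [0,0,-0.58],
    [0,0,-0.72]
  ],
  "delta_rot": [
    [0,0,0],
    [0,0,0],
    [0,0,0],
    [0,0,0],
    [0,0,0]
  ],
  "claw": [1,1,1,1,1]
}}

```text
t: 6.65
eef_pos: [458.8, -119.5, 118.2]
tcp_rot: [3.141, 0.174, 1.524]
ft_force: [0.7, 0.2, -0.3]
opening: 0.254
grip_force: 30.0
```

```bash
python3 -c "
from st import *
show()"
```

```text
[ 458.815 -119.486  118.245] th -2.6922516855217062 zax [-0.007 -0.172 -0.985] yz 0.0008136180513802632 [-0.298  0.417  2.047 -0.279  0.652 -0.031] 0.25414041839042684 29.99993473291397 [ 0.68   0.238 -0.34 ]
```

>>> {"fn": "arm_command", "kwargs": {
  "delta_pos": [
    [0.008,-0.12,0],
    [0.016,-0.24,0],
    [0.024,-0.36,0],
    [0.032,-0.48,0],
    [0.038,-0.59,0]
  ],
  "delta_rot": [
    [0,0,0],
    [0,0,0],
    [0,0,0],
    [0,0,0],
    [0,0,0]
  ],
  "claw": [1,1,1,1,1]
}}

```text
t: 7.07
eef_pos: [468.8, -268.8, 119.7]
tcp_rot: [3.141, 0.174, 1.523]
ft_force: [0.7, 1.0, 0.0]
opening: 0.254
grip_force: 30.0
```

>>> {"fn": "arm_command", "kwargs": {
  "delta_pos": [
    [0,0,0],
    [0,0,-0.1],
    [0,0,-0.2],
    [0,0,-0.3],
    [0,0,-0.36]
  ],
  "delta_rot": [
    [0,0,0],
    [0,0,0],
    [0,0,0],
    [0,0,0],
    [0,0,0]
  ],
  "claw": [1,1,1,1,1]
}}

```text
t: 7.48
eef_pos: [468.1, -266.5, 27.8]
tcp_rot: [-3.14, 0.173, 1.524]
ft_force: [-0.4, -0.3, 0.1]
opening: 0.256
grip_force: 30.0
```

>>> {"fn": "arm_command", "kwargs": {
  "delta_pos": [
    [0,0,-0.02],
    [0,0,-0.04],
    [0,0,-0.06],
    [0,0,-0.08],
    [0,0,-0.088]
  ],
  "delta_rot": [
    [0,0,0],
    [0,0,0],
    [0,0,0],
    [0,0,0],
    [0,0,0]
  ],
  "claw": [1,1,1,1,1]
}}

```text
t: 7.9
eef_pos: [469.1, -267.7, 7.8]
tcp_rot: [3.141, 0.175, 1.523]
ft_force: [-0.0, 0.2, -0.6]
opening: 0.256
grip_force: 30.0
```

```bash
python3 -c "
from st import *
show();show()
a=read_camera('top')[190:290,290:420];b=read_camera('side')[130:230,220:350]
cv2.imwrite('pics/v4.png',cv2.resize(np.hstack([a,b]),None,fx=3,fy=3,interpolation=2)[:,:,::-1]);show()"
```

```text
[ 469.093 -267.713    7.773] th -2.7518909014260418 zax [-0.007 -0.174 -0.985] yz 0.001075530815498979 [-0.565  0.664  1.99  -0.373  0.426 -0.181] 0.25612775838002844 29.999940991401672 [-0.027  0.201 -0.614]
[ 469.093 -267.713    7.773] th -2.7518909014260418 zax [-0.007 -0.174 -0.985] yz 0.001075530815498979 [-0.565  0.664  1.99  -0.373  0.426 -0.181] 0.25612775838002844 29.999940991401672 [-0.027  0.201 -0.614]
[ 469.02  -267.704    7.824] th -2.752832836802 zax [-0.008 -0.173 -0.985] yz 0.0007543952994213537 [-0.565  0.664  1.99  -0.373  0.426 -0.181] 0.2538795832926648 29.999986588954926 [-0.249 -0.364 -0.832]
```

View pics/v4.png

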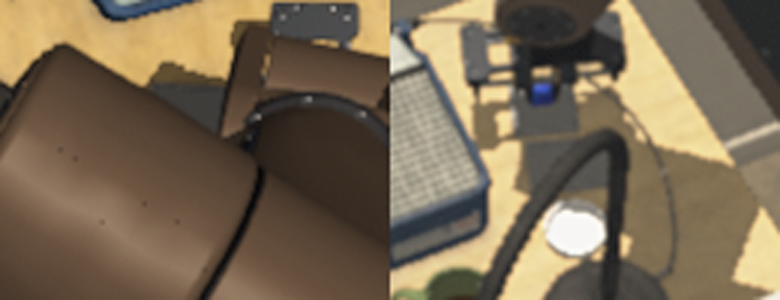

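The tile is in the square tray's right half, at about (543,93) in the side part of the picture. I'll release it and lift.

>>> {"fn": "arm_command", "kwargs": {
  "delta_pos": [
    [0,0,0],
    [0,0,0],
    [0,0,0],
    [0,0,0.02],
    [0,0,0.06]
  ],
  "delta_rot": [
    [0,0,0],
    [0,0,0],
    [0,0,0],
    [0,0,0],
    [0,0,0]
  ],
  "claw": [0.64,0.64,0.64,0.64,0.64]
}}

```text
t: 8.42
eef_pos: [468.6, -267.5, 22.5]
tcp_rot: [-3.141, 0.173, 1.523]
ft_force: [-0.3, -0.3, 0.4]
opening: 0.359
grip_force: 0.0
```

>>> {"fn": "arm_command", "kwargs": {
  "delta_pos": [
    [0,0,0.1],
    [0,0,0.2],
    [-0.01,0.1,0.3],
    [-0.02,0.22,0.388],
    [-0.038,0.34,0.388]
  ],
  "delta_rot": [
    [0,0,0],
    [0,0,0],
    [0,0,0],
    [0,0,0],
    [0,0,0]
  ],
  "claw": [0.64,0.64,0.64,0.64,0.64]
}}

```text
t: 8.83
eef_pos: [460.7, -182.6, 124.1]
tcp_rot: [3.135, 0.176, 1.52]
ft_force: [0.8, -0.5, -0.9]
opening: 0.361
grip_force: 0.0
```

>>> {"fn": "arm_command", "kwargs": {
  "delta_pos": [
    [0,0.12,0],
    [0,0.25,0.02],
    [0,0.25,0.16],
    [0,0.25,0.3],
    [0,0.25,0.44]
  ],
  "delta_rot": [
    [0,0,0],
    [0,0,0],
    [0,0,0],
    [0,0,0],
    [0,0,0]
  ],
  "claw": [0.4,0.4,0.4,0.4,0.4]
}}

```text
t: 9.25
eef_pos: [459.0, -119.1, 232.0]
tcp_rot: [3.141, 0.173, 1.524]
ft_force: [0.2, -1.1, 0.5]
opening: 0.593
grip_force: 0.0
```

>>> {"fn": "arm_command", "kwargs": {
  "delta_pos": [
    [0,0,0.15],
    [0,0,0.3],
    [0,0,0.46],
    [0,0,0.61],
    [0,0,0.77]
  ],
  "delta_rot": [
    [0,0,0],
    [0,0,0],
    [0,0,0],
    [0,0,0],
    [0,0,0]
  ],
  "claw": [0.4,0.4,0.4,0.4,0.4]
}}

```text
t: 9.67
eef_pos: [458.2, -119.5, 425.1]
tcp_rot: [3.14, 0.173, 1.523]
ft_force: [0.3, -0.4, -0.4]
opening: 0.596
grip_force: 0.0
```

```bash
python3 -c "
from st import *
show()
a=read_camera('top')[190:290,290:420];b=read_camera('side')[130:230,220:350]
cv2.imwrite('pics/v5.png',cv2.resize(np.hstack([a,b]),None,fx=3,fy=3,interpolation=2)[:,:,::-1])"
```

```text
[ 458.205 -119.491  425.073] th -2.7096976967239677 zax [-0.007 -0.172 -0.985] yz 0.0015502896785834774 [-0.299  0.098  1.583 -0.169  1.418 -0.229] 0.5959512976053124 0.0 [ 0.347 -0.363 -0.37 ]
```

View pics/v5.png

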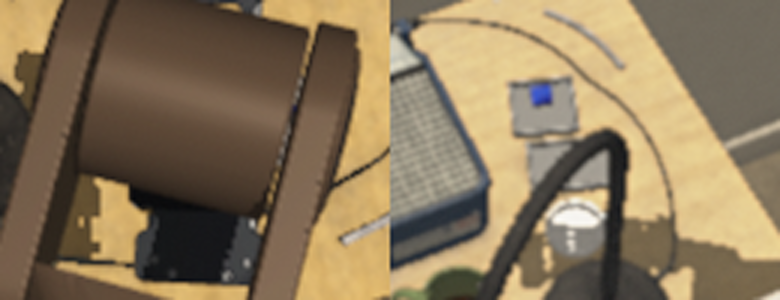

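Tile A lies flat in the tray's right half, at about (541,95). Next is tile B.

>>> {"fn": "arm_command", "kwargs": {
  "delta_pos": [
    [0,0,0.16],
    [0,0,0.32],
    [-0.02,0.14,0.37],
    [-0.04,0.3,0.37],
    [-0.06,0.45,0.37]
  ],
  "delta_rot": [
    [0,0,0],
    [0,0,0],
    [0,0,0],
    [0,0,0],
    [0,0,0]
  ],
  "claw": [0.4,0.4,0.4,0.4,0.4]
}}

```text
t: 10.18
eef_pos: [443.2, -6.5, 515.8]
tcp_rot: [3.139, 0.173, 1.521]
ft_force: [1.0, -0.4, -0.1]
opening: 0.597
grip_force: 0.0
```

>>> {"fn": "arm_command", "kwargs": {
  "delta_pos": [
    [-0.03,0.15,0],
    [-0.06,0.3,0],
    [-0.09,0.45,0],
    [-0.12,0.61,0],
    [-0.14,0.76,0]
  ],
  "delta_rot": [
    [0,0,0.04],
    [0,0,0.08],
    [0,0,0.13],
    [0,0,0.18],
    [0,0,0.228]
  ],
  "claw": [0.4,0.4,0.4,0.4,0.4]
}}

```text
t: 10.6
eef_pos: [407.4, 184.1, 515.3]
tcp_rot: [3.141, 0.173, 1.885]
ft_force: [0.4, 0.3, -0.1]
opening: 0.602
grip_force: 0.0
```

>>> {"fn": "arm_command", "kwargs": {
  "delta_pos": [
    [-0.01,0.09,-0.12],
    [-0.02,0.18,-0.24],
    [-0.03,0.28,-0.36],
    [-0.04,0.37,-0.48],
    [-0.04,0.47,-0.6]
  ],
  "delta_rot": [
    [0,0,0],
    [0,0,0],
    [0,0,0],
    [0,0,0],
    [0,0,0]
  ],
  "claw": [0.4,0.4,0.4,0.4,0.4]
}}

```text
t: 11.02
eef_pos: [397.9, 300.6, 363.9]
tcp_rot: [3.141, 0.173, 1.882]
ft_force: [0.8, 0.5, -0.4]
opening: 0.599
grip_force: 0.0
```

>>> {"fn": "arm_command", "kwargs": {
  "delta_pos": [
    [0.03,0.03,-0.15],
    [0.06,0.06,-0.3],
    [0.1,0.1,-0.45],
    [0.13,0.13,-0.6],
    [0.16,0.16,-0.74]
  ],
  "delta_rot": [
    [0,0,0],
    [0,0,0],
    [0,0,0],
    [0,0,0],
    [0,0,0]
  ],
  "claw": [0.4,0.4,0.4,0.4,0.4]
}}

```text
t: 11.43
eef_pos: [438.9, 339.9, 178.1]
tcp_rot: [-3.141, 0.174, 1.881]
ft_force: [1.0, 1.0, 1.0]
opening: 0.599
grip_force: 0.0
```

>>> {"fn": "arm_command", "kwargs": {
  "delta_pos": [
    [0.08,0.04,-0.06],
    [0.16,0.08,-0.13],
    [0.24,0.12,-0.19],
    [0.32,0.16,-0.26],
    [0.4,0.2,-0.32]
  ],
  "delta_rot": [
    [0,0,0],
    [0,0,0],
    [0,0,0],
    [0,0,0],
    [0,0,0]
  ],
  "claw": [0.4,0.4,0.4,0.4,0.4]
}}

```text
t: 11.85
eef_pos: [539.8, 390.1, 98.9]
tcp_rot: [-3.141, 0.174, 1.881]
ft_force: [-0.7, 0.3, 0.9]
opening: 0.599
grip_force: 0.0
```

```bash
python3 -c "
from st import *
show()"
```

```text
[539.754 390.054  98.877] th 17.77701628285212 zax [ 0.052 -0.165 -0.985] yz -0.0005858642159871086 [ 0.595  0.695  1.518 -0.2    0.987  0.4  ] 0.5990979687727678 0.0 [-0.737  0.316  0.9  ]
```

>>> {"fn": "arm_command", "kwargs": {
  "delta_pos": [
    [0.05,-0.04,-0.04],
    [0.1,-0.08,-0.08],
    [0.15,-0.12,-0.12],
    [0.2,-0.16,-0.16],
    [0.251,-0.206,-0.2]
  ],
  "delta_rot": [
    [0,0,0],
    [0,0,0],
    [0,0,0],
    [0,0,0],
    [0,0,0]
  ],
  "claw": [0.4,0.4,0.4,0.4,0.4]
}}

```text
t: 12.27
eef_pos: [603.1, 336.9, 49.5]
tcp_rot: [3.141, 0.174, 1.88]
ft_force: [-0.5, 0.3, 0.3]
opening: 0.601
grip_force: 0.0
```

>>> {"fn": "arm_command", "kwargs": {
  "delta_pos": [
    [0,0,-0.04],
    [0,0,-0.1],
    [0,0,-0.14],
    [0,0,-0.18],
    [0,0,-0.18]
  ],
  "delta_rot": [
    [0,0,0],
    [0,0,0],
    [0,0,0],
    [0,0,0],
    [0,0,0]
  ],
  "claw": [0.4,0.4,0.4,0.4,0.4]
}}

```text
t: 12.68
eef_pos: [601.4, 338.5, 2.7]
tcp_rot: [-3.14, 0.175, 1.882]
ft_force: [-0.2, 0.6, -0.7]
opening: 0.603
grip_force: 0.0
```

```bash
python3 -c "
from st import *
show();print(state()['tau'])"
```

```text
[601.402 338.48    2.728] th 17.809275963040335 zax [ 0.052 -0.166 -0.985] yz -0.0011600106761368717 [ 0.484  0.837  1.512 -0.232  0.838  0.333] 0.602687660800025 0.0 [-0.209  0.596 -0.692]
[ -0.21  -74.65  -19.242  -0.329  -0.074   0.083]
```

>>> {"fn": "arm_command", "kwargs": {
  "delta_pos": [
    [0,0,0],
    [0,0,0],
    [0,0,0],
    [0,0,0],
    [0,0,0]
  ],
  "delta_rot": [
    [0,0,0],
    [0,0,0],
    [0,0,0],
    [0,0,0],
    [0,0,0]
  ],
  "claw": [1,1,1,1,1]
}}

```text
t: 13.1
eef_pos: [602.2, 338.4, 5.1]
tcp_rot: [3.141, 0.174, 1.881]
ft_force: [0.5, -0.1, -0.2]
opening: 0.307
grip_force: 0.0
```

>>> {"fn": "arm_command", "kwargs": {
  "delta_pos": [
    [0,0,0],
    [0,0,0],
    [0,0,0.04],
    [0,0,0.1],
    [0,0,0.18]
  ],
  "delta_rot": [
    [0,0,0],
    [0,0,0],
    [0,0,0],
    [0,0,0],
    [0,0,0]
  ],
  "claw": [1,1,1,1,1]
}}

```text
t: 13.52
eef_pos: [601.8, 338.0, 50.2]
tcp_rot: [-3.14, 0.174, 1.881]
ft_force: [-0.1, -0.5, -0.2]
opening: 0.252
grip_force: 30.0
```

>>> {"fn": "arm_command", "kwargs": {
  "delta_pos": [
    [-0.05,0.04,0.04],
    [-0.1,0.08,0.08],
    [-0.15,0.12,0.12],
    [-0.2,0.16,0.16],
    [-0.251,0.206,0.2]
  ],
  "delta_rot": [
    [0,0,0],
    [0,0,0],
    [0,0,0],
    [0,0,0],
    [0,0,0]
  ],
  "claw": [1,1,1,1,1]
}}

```text
t: 13.93
eef_pos: [537.5, 391.0, 100.5]
tcp_rot: [-3.142, 0.174, 1.882]
ft_force: [0.1, 0.6, -1.0]
opening: 0.252
grip_force: 30.0
```

>>> {"fn": "arm_command", "kwargs": {
  "delta_pos": [
    [-0.08,-0.04,0.06],
    [-0.16,-0.08,0.13],
    [-0.24,-0.12,0.19],
    [-0.32,-0.16,0.26],
    [-0.4,-0.2,0.32]
  ],
  "delta_rot": [
    [0,0,0],
    [0,0,0],
    [0,0,0],
    [0,0,0],
    [0,0,0]
  ],
  "claw": [1,1,1,1,1]
}}

```text
t: 14.35
eef_pos: [437.3, 340.2, 180.8]
tcp_rot: [3.141, 0.174, 1.882]
ft_force: [0.6, 0.3, -0.1]
opening: 0.251
grip_force: 30.0
```

>>> {"fn": "arm_command", "kwargs": {
  "delta_pos": [
    [-0.03,-0.03,0.15],
    [-0.06,-0.06,0.3],
    [-0.1,-0.1,0.45],
    [-0.13,-0.13,0.6],
    [-0.16,-0.16,0.74]
  ],
  "delta_rot": [
    [0,0,0],
    [0,0,0],
    [0,0,0],
    [0,0,0],
    [0,0,0]
  ],
  "claw": [1,1,1,1,1]
}}

```text
t: 14.77
eef_pos: [397.5, 299.9, 367.2]
tcp_rot: [3.141, 0.174, 1.882]
ft_force: [0.4, 0.5, -0.2]
opening: 0.256
grip_force: 30.0
```

>>> {"fn": "arm_command", "kwargs": {
  "delta_pos": [
    [0,-0.09,0.12],
    [0.01,-0.18,0.24],
    [0.02,-0.28,0.36],
    [0.03,-0.37,0.48],
    [0.04,-0.47,0.6]
  ],
  "delta_rot": [
    [0,0,0],
    [0,0,0],
    [0,0,0],
    [0,0,0],
    [0,0,0]
  ],
  "claw": [1,1,1,1,1]
}}

```text
t: 15.18
eef_pos: [407.9, 182.0, 516.5]
tcp_rot: [3.141, 0.174, 1.882]
ft_force: [0.1, 0.1, -0.3]
opening: 0.253
grip_force: 30.0
```

>>> {"fn": "arm_command", "kwargs": {
  "delta_pos": [
    [0.03,-0.15,0],
    [0.06,-0.3,0],
    [0.09,-0.45,0],
    [0.12,-0.61,0],
    [0.14,-0.76,0]
  ],
  "delta_rot": [
    [0,0,-0.04],
    [0,0,-0.08],
    [0,0,-0.13],
    [0,0,-0.18],
    [0,0,-0.228]
  ],
  "claw": [1,1,1,1,1]
}}

```text
t: 15.6
eef_pos: [443.8, -8.6, 514.9]
tcp_rot: [3.141, 0.174, 1.52]
ft_force: [0.7, -0.1, -0.5]
opening: 0.256
grip_force: 30.0
```

>>> {"fn": "arm_command", "kwargs": {
  "delta_pos": [
    [0.01,-0.09,0],
    [0.02,-0.18,0],
    [0.04,-0.27,-0.04],
    [0.05,-0.36,-0.09],
    [0.06,-0.45,-0.14]
  ],
  "delta_rot": [
    [0,0,0],
    [0,0,0],
    [0,0,0],
    [0,0,0],
    [0,0,0]
  ],
  "claw": [1,1,1,1,1]
}}

```text
t: 16.02
eef_pos: [459.2, -120.2, 479.5]
tcp_rot: [3.141, 0.174, 1.523]
ft_force: [0.9, -0.1, -0.4]
opening: 0.253
grip_force: 30.0
```

>>> {"fn": "arm_command", "kwargs": {
  "delta_pos": [
    [0,0,-0.14],
    [0,0,-0.29],
    [0,0,-0.43],
    [0,0,-0.58],
    [0,0,-0.72]
  ],
  "delta_rot": [
    [0,0,0],
    [0,0,0],
    [0,0,0],
    [0,0,0],
    [0,0,0]
  ],
  "claw": [1,1,1,1,1]
}}

```text
t: 16.43
eef_pos: [458.7, -118.9, 298.2]
tcp_rot: [3.141, 0.174, 1.523]
ft_force: [0.9, -0.3, 0.5]
opening: 0.253
grip_force: 30.0
```

>>> {"fn": "arm_command", "kwargs": {
  "delta_pos": [
    [0,0,-0.14],
    [0,0,-0.29],
    [0,0,-0.43],
    [0,0,-0.58],
    [0,0,-0.72]
  ],
  "delta_rot": [
    [0,0,0],
    [0,0,0],
    [0,0,0],
    [0,0,0],
    [0,0,0]
  ],
  "claw": [1,1,1,1,1]
}}

```text
t: 16.85
eef_pos: [459.1, -118.9, 118.4]
tcp_rot: [3.141, 0.174, 1.523]
ft_force: [-0.1, -0.8, -0.3]
opening: 0.252
grip_force: 30.0
```

>>> {"fn": "arm_command", "kwargs": {
  "delta_pos": [
    [0.01,-0.1,0],
    [0.02,-0.2,0],
    [0.03,-0.3,0],
    [0.04,-0.4,0],
    [0.044,-0.462,0]
  ],
  "delta_rot": [
    [0,0,0],
    [0,0,0],
    [0,0,0],
    [0,0,0],
    [0,0,0]
  ],
  "claw": [1,1,1,1,1]
}}

```text
t: 17.27
eef_pos: [471.0, -236.6, 119.9]
tcp_rot: [3.141, 0.174, 1.523]
ft_force: [-0.0, 0.4, 0.3]
opening: 0.251
grip_force: 30.0
```

>>> {"fn": "arm_command", "kwargs": {
  "delta_pos": [
    [0,0,0],
    [0,0,-0.1],
    [0,0,-0.2],
    [0,0,-0.3],
    [0,0,-0.368]
  ],
  "delta_rot": [
    [0,0,0],
    [0,0,0],
    [0,0,0],
    [0,0,0],
    [0,0,0]
  ],
  "claw": [1,1,1,1,1]
}}

```text
t: 17.68
eef_pos: [470.0, -233.7, 26.2]
tcp_rot: [-3.141, 0.173, 1.524]
ft_force: [-0.4, 0.3, -0.7]
opening: 0.253
grip_force: 30.0
```

>>> {"fn": "arm_command", "kwargs": {
  "delta_pos": [
    [0,0,-0.02],
    [0,0,-0.04],
    [0,0,-0.06],
    [0,0,-0.08],
    [0,0,-0.08]
  ],
  "delta_rot": [
    [0,0,0],
    [0,0,0],
    [0,0,0],
    [0,0,0],
    [0,0,0]
  ],
  "claw": [1,1,1,1,1]
}}

```text
t: 18.1
eef_pos: [470.7, -235.6, 7.7]
tcp_rot: [3.141, 0.175, 1.523]
ft_force: [-0.8, 0.0, -1.0]
opening: 0.254
grip_force: 30.0
```

>>> {"fn": "arm_command", "kwargs": {
  "delta_pos": [
    [0,0,0],
    [0,0,0],
    [0,0,0],
    [0,0,0.02],
    [0,0,0.06]
  ],
  "delta_rot": [
    [0,0,0],
    [0,0,0],
    [0,0,0],
    [0,0,0],
    [0,0,0]
  ],
  "claw": [0.64,0.64,0.64,0.64,0.64]
}}

```text
t: 18.52
eef_pos: [470.0, -235.6, 22.6]
tcp_rot: [-3.141, 0.174, 1.523]
ft_force: [0.4, -0.4, -0.1]
opening: 0.359
grip_force: 0.0
```

>>> {"fn": "arm_command", "kwargs": {
  "delta_pos": [
    [0,0,0.1],
    [0,0,0.2],
    [-0.01,0.1,0.3],
    [-0.02,0.22,0.388],
    [-0.044,0.34,0.388]
  ],
  "delta_rot": [
    [0,0,0],
    [0,0,0],
    [0,0,0],
    [0,0,0],
    [0,0,0]
  ],
  "claw": [0.64,0.64,0.64,0.64,0.64]
}}

```text
t: 18.93
eef_pos: [460.9, -150.5, 124.1]
tcp_rot: [3.134, 0.176, 1.52]
ft_force: [0.3, 0.5, -0.4]
opening: 0.359
grip_force: 0.0
```

>>> {"fn": "arm_command", "kwargs": {
  "delta_pos": [
    [0,0.06,0.04],
    [0,0.122,0.1],
    [0,0.122,0.22],
    [0,0.122,0.33],
    [0,0.122,0.44]
  ],
  "delta_rot": [
    [0,0,0],
    [0,0,0],
    [0,0,0],
    [0,0,0],
    [0,0,0]
  ],
  "claw": [0.43,0.43,0.43,0.43,0.43]
}}

```text
t: 19.35
eef_pos: [459.0, -119.4, 232.0]
tcp_rot: [3.14, 0.173, 1.524]
ft_force: [0.6, -0.8, -0.7]
opening: 0.566
grip_force: 0.0
```

>>> {"fn": "arm_command", "kwargs": {
  "delta_pos": [
    [0,0,0.15],
    [0,0,0.3],
    [0,0,0.46],
    [0,0,0.61],
    [0,0,0.77]
  ],
  "delta_rot": [
    [0.03,0,0],
    [0.06,0,0],
    [0.09,-0.005,0],
    [0.111,-0.005,0],
    [0.111,-0.005,0]
  ],
  "claw": [0.43,0.43,0.43,0.43,0.43]
}}

```text
t: 19.77
eef_pos: [458.3, -120.0, 425.1]
tcp_rot: [3.14, -0.003, 1.523]
ft_force: [1.1, 0.6, 0.7]
opening: 0.571
grip_force: 0.0
```

>>> {"fn": "arm_command", "kwargs": {
  "delta_pos": [
    [0,0,0.16],
    [0,0,0.32],
    [-0.02,0.14,0.37],
    [-0.04,0.3,0.37],
    [-0.06,0.45,0.37]
  ],
  "delta_rot": [
    [0,0,0],
    [0,0,0],
    [0,0,0],
    [0,0,0],
    [0,0,0]
  ],
  "claw": [0.43,0.43,0.43,0.43,0.43]
}}

```text
t: 20.18
eef_pos: [443.2, -6.3, 516.4]
tcp_rot: [3.139, -0.001, 1.522]
ft_force: [0.3, 0.6, 0.0]
opening: 0.567
grip_force: 0.0
```

>>> {"fn": "arm_command", "kwargs": {
  "delta_pos": [
    [-0.03,0.15,0],
    [-0.06,0.3,0],
    [-0.09,0.45,0],
    [-0.12,0.61,0],
    [-0.14,0.76,0]
  ],
  "delta_rot": [
    [0,0,0.03],
    [0,0,0.06],
    [0,0,0.09],
    [0,0,0.11],
    [0,0,0.11]
  ],
  "claw": [0.43,0.43,0.43,0.43,0.43]
}}

```text
t: 20.6
eef_pos: [407.2, 184.1, 516.0]
tcp_rot: [3.14, -0.002, 1.699]
ft_force: [0.6, 0.2, -0.1]
opening: 0.569
grip_force: 0.0
```

>>> {"fn": "arm_command", "kwargs": {
  "delta_pos": [
    [-0.01,0.09,-0.12],
    [-0.02,0.18,-0.24],
    [-0.03,0.28,-0.36],
    [-0.04,0.37,-0.48],
    [-0.04,0.47,-0.6]
  ],
  "delta_rot": [
    [0,0,0],
    [0,0,0],
    [0,0,0],
    [0,0,0],
    [0,0,0]
  ],
  "claw": [0.43,0.43,0.43,0.43,0.43]
}}

```text
t: 21.02
eef_pos: [397.9, 300.7, 364.6]
tcp_rot: [3.141, -0.002, 1.697]
ft_force: [1.5, -0.3, 0.3]
opening: 0.571
grip_force: 0.0
```

```bash
python3 -c "
from st import *
show()
a=read_camera('top')[190:290,290:420];b=read_camera('side')[130:230,220:350];c=read_camera('top')[150:280,120:250]
c=cv2.resize(c,(100*3,100*3),interpolation=2)
im=cv2.resize(np.hstack([a,b]),None,fx=3,fy=3,interpolation=2)
z=np.zeros((600,780,3),np.uint8);z[:300]=im;z[300:,:300]=c
cv2.imwrite('pics/v6.png',z[:,:,::-1])"
```

```text
[397.93  300.681 364.61 ] th 7.20760365266546 zax [ 0.001  0.002 -1.   ] yz 0.0009223188187421201 [0.514 0.179 1.627 0.001 1.334 0.388] 0.5712968466802918 0.0 [ 1.488 -0.254  0.254]
```

View pics/v6.png

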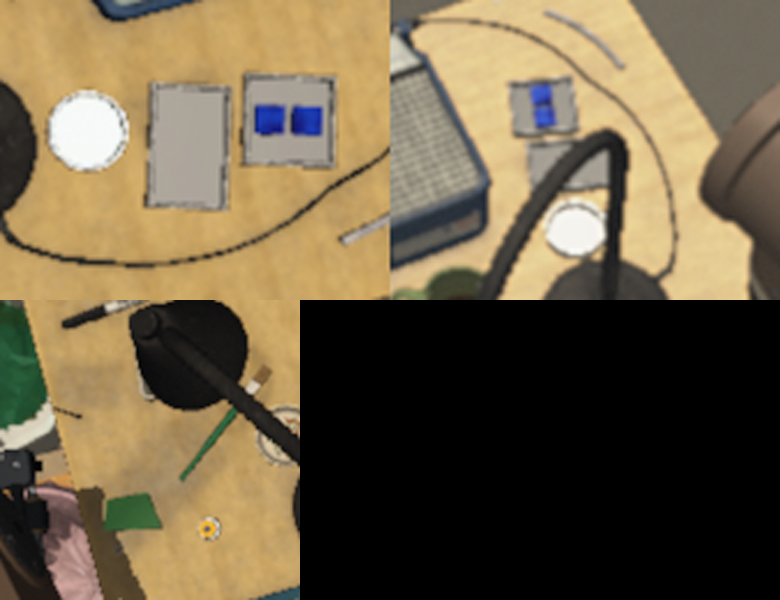

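Both tiles lie flat and apart in the square tray, at (268,120) and (306,120). The offcut and the bit have not moved. I'll pick up the offcut, upright, with a shallow grip.

>>> {"fn": "arm_command", "kwargs": {
  "delta_pos": [
    [0.04,-0.01,-0.14],
    [0.08,-0.02,-0.28],
    [0.12,-0.03,-0.42],
    [0.16,-0.04,-0.56],
    [0.194,-0.047,-0.7]
  ],
  "delta_rot": [
    [0,0,0],
    [0,0,0],
    [0,0,0],
    [0,0,0],
    [0,0,0]
  ],
  "claw": [0.43,0.43,0.43,0.43,0.43]
}}

```text
t: 21.58
eef_pos: [449.2, 287.4, 190.5]
tcp_rot: [3.138, -0.002, 1.695]
ft_force: [1.3, 0.1, -0.4]
opening: 0.567
grip_force: 0.0
```

>>> {"fn": "arm_command", "kwargs": {
  "delta_pos": [
    [0,0,-0.12],
    [0,0,-0.26],
    [0,0,-0.4],
    [0,0,-0.54],
    [0,0,-0.64]
  ],
  "delta_rot": [
    [0,0,0],
    [0,0,0],
    [0,0,0],
    [0,0,0],
    [0,0,0]
  ],
  "claw": [0.43,0.43,0.43,0.43,0.43]
}}

```text
t: 22.0
eef_pos: [448.8, 287.5, 29.1]
tcp_rot: [3.141, -0.001, 1.695]
ft_force: [-0.1, -0.2, -1.4]
opening: 0.576
grip_force: 0.0
```

>>> {"fn": "arm_command", "kwargs": {
  "delta_pos": [
    [0,0,-0.03],
    [0,0,-0.06],
    [0,0,-0.09],
    [0,0,-0.101],
    [0,0,-0.101]
  ],
  "delta_rot": [
    [0,0,0],
    [0,0,0],
    [0,0,0],
    [0,0,0],
    [0,0,0]
  ],
  "claw": [0.43,0.43,0.43,0.43,0.43]
}}

```text
t: 22.42
eef_pos: [448.4, 288.2, 5.1]
tcp_rot: [3.14, -0.001, 1.695]
ft_force: [-0.3, -0.1, 0.0]
opening: 0.569
grip_force: 0.0
```

>>> {"fn": "arm_command", "kwargs": {
  "delta_pos": [
    [0,0,0],
    [0,0,0],
    [0,0,0],
    [0,0,0],
    [0,0,0]
  ],
  "delta_rot": [
    [0,0,0],
    [0,0,0],
    [0,0,0],
    [0,0,0],
    [0,0,0]
  ],
  "claw": [1,1,1,1,1]
}}

```text
t: 22.83
eef_pos: [448.2, 288.2, 5.1]
tcp_rot: [3.141, -0.001, 1.696]
ft_force: [-0.5, 0.6, 6.3]
opening: 0.399
grip_force: 29.9
```

>>> {"fn": "arm_command", "kwargs": {
  "delta_pos": [
    [0,0,0],
    [0,0,0],
    [0,0,0.02],
    [0,0,0.06],
    [0,0,0.101]
  ],
  "delta_rot": [
    [0,0,0],
    [0,0,0],
    [0,0,0],
    [0,0,0],
    [0,0,0]
  ],
  "claw": [1,1,1,1,1]
}}

```text
t: 23.25
eef_pos: [447.8, 288.0, 30.4]
tcp_rot: [-3.141, -0.0, 1.695]
ft_force: [-0.0, 0.4, -0.4]
opening: 0.402
grip_force: 29.9
```

>>> {"fn": "arm_command", "kwargs": {
  "delta_pos": [
    [-0.04,0.01,0.12],
    [-0.08,0.02,0.25],
    [-0.12,0.03,0.38],
    [-0.16,0.04,0.51],
    [-0.194,0.047,0.64]
  ],
  "delta_rot": [
    [0,0,0],
    [0,0,0],
    [0,0,0],
    [0,0,0],
    [0,0,0]
  ],
  "claw": [1,1,1,1,1]
}}

```text
t: 23.67
eef_pos: [398.4, 299.7, 192.3]
tcp_rot: [3.141, -0.001, 1.696]
ft_force: [1.1, -0.4, -0.5]
opening: 0.402
grip_force: 29.9
```

>>> {"fn": "arm_command", "kwargs": {
  "delta_pos": [
    [0,0,0.14],
    [0,0,0.28],
    [0,0,0.42],
    [0,0,0.56],
    [0,0,0.7]
  ],
  "delta_rot": [
    [0,0,0],
    [0,0,0],
    [0,0,0],
    [0,0,0],
    [0,0,0]
  ],
  "claw": [1,1,1,1,1]
}}

```text
t: 24.08
eef_pos: [398.4, 299.3, 367.8]
tcp_rot: [3.141, -0.001, 1.695]
ft_force: [0.5, 0.1, -0.6]
opening: 0.398
grip_force: 29.9
```

>>> {"fn": "arm_command", "kwargs": {
  "delta_pos": [
    [0,-0.09,0.12],
    [0.01,-0.18,0.24],
    [0.02,-0.28,0.36],
    [0.03,-0.37,0.48],
    [0.04,-0.47,0.6]
  ],
  "delta_rot": [
    [0,0,-0.055],
    [0,0,-0.11],
    [0,0,-0.165],
    [0,0,-0.22],
    [0,0,-0.279]
  ],
  "claw": [1,1,1,1,1]
}}

```text
t: 24.5
eef_pos: [408.0, 181.1, 517.3]
tcp_rot: [3.141, -0.001, 1.253]
ft_force: [0.6, -0.9, -0.0]
opening: 0.4
grip_force: 29.9
```

>>> {"fn": "arm_command", "kwargs": {
  "delta_pos": [
    [0.03,-0.15,0],
    [0.06,-0.3,0],
    [0.09,-0.45,0],
    [0.12,-0.61,0],
    [0.14,-0.76,0]
  ],
  "delta_rot": [
    [0,0,-0.055],
    [0,0,-0.11],
    [0,0,-0.165],
    [0,0,-0.22],
    [0,0,-0.279]
  ],
  "claw": [1,1,1,1,1]
}}

```text
t: 24.92
eef_pos: [443.4, -9.5, 515.7]
tcp_rot: [3.141, -0.001, 0.815]
ft_force: [0.6, 1.0, -0.2]
opening: 0.398
grip_force: 29.9
```

>>> {"fn": "arm_command", "kwargs": {
  "delta_pos": [
    [0.01,-0.09,0],
    [0.02,-0.18,0],
    [0.04,-0.27,-0.04],
    [0.05,-0.36,-0.09],
    [0.06,-0.45,-0.14]
  ],
  "delta_rot": [
    [0,0,-0.055],
    [0,0,-0.11],
    [0,0,-0.165],
    [0,0,-0.22],
    [0,0,-0.279]
  ],
  "claw": [1,1,1,1,1]
}}

```text
t: 25.33
eef_pos: [458.6, -121.1, 480.3]
tcp_rot: [3.141, -0.001, 0.376]
ft_force: [0.2, 0.6, -0.4]
opening: 0.403
grip_force: 29.9
```

>>> {"fn": "arm_command", "kwargs": {
  "delta_pos": [
    [0,0,-0.14],
    [0,0,-0.29],
    [0,0,-0.43],
    [0,0,-0.58],
    [0,0,-0.72]
  ],
  "delta_rot": [
    [0,0,-0.055],
    [0,0,-0.11],
    [0,0,-0.165],
    [0,0,-0.22],
    [0,0,-0.279]
  ],
  "claw": [1,1,1,1,1]
}}

```text
t: 25.75
eef_pos: [458.5, -119.9, 299.0]
tcp_rot: [3.141, -0.001, -0.062]
ft_force: [-0.4, -0.9, -0.6]
opening: 0.398
grip_force: 29.9
```

>>> {"fn": "arm_command", "kwargs": {
  "delta_pos": [
    [0,0,-0.14],
    [0,0,-0.29],
    [0,0,-0.43],
    [0,0,-0.58],
    [0,0,-0.72]
  ],
  "delta_rot": [
    [0,0,0],
    [0,0,0],
    [0,0,0],
    [0,0,0],
    [0,0,0]
  ],
  "claw": [1,1,1,1,1]
}}

```text
t: 26.17
eef_pos: [459.1, -120.0, 119.1]
tcp_rot: [3.141, -0.001, -0.058]
ft_force: [1.3, -0.2, -0.5]
opening: 0.399
grip_force: 29.9
```

>>> {"fn": "arm_command", "kwargs": {
  "delta_pos": [
    [-0.02,-0.06,0],
    [-0.03,-0.12,0],
    [-0.043,-0.178,-0.06],
    [-0.043,-0.178,-0.14],
    [-0.043,-0.178,-0.2]
  ],
  "delta_rot": [
    [0,0,0],
    [0,0,0],
    [0,0,0],
    [0,0,0],
    [0,0,0]
  ],
  "claw": [1,1,1,1,1]
}}

```text
t: 26.58
eef_pos: [448.6, -165.4, 69.7]
tcp_rot: [3.141, -0.001, -0.059]
ft_force: [-0.5, -0.0, -1.2]
opening: 0.403
grip_force: 29.9
```

>>> {"fn": "arm_command", "kwargs": {
  "delta_pos": [
    [0,0,-0.06],
    [0,0,-0.12],
    [0,0,-0.18],
    [0,0,-0.2],
    [0,0,-0.2]
  ],
  "delta_rot": [
    [0,0,0],
    [0,0,0],
    [0,0,0],
    [0,0,0],
    [0,0,0]
  ],
  "claw": [1,1,1,1,1]
}}

```text
t: 27.0
eef_pos: [448.4, -164.6, 19.5]
tcp_rot: [-3.141, 0.001, -0.058]
ft_force: [-0.5, -0.5, -0.5]
opening: 0.399
grip_force: 29.9
```

```bash
python3 -c "
from st import *
show();show()
a=read_camera('side')[120:220,240:350]
cv2.imwrite('pics/v7.png',cv2.resize(a,None,fx=5,fy=5,interpolation=2)[:,:,::-1])"
```

```text
[ 448.432 -164.588   19.478] th -93.30331059735806 zax [-0.001  0.001 -1.   ] yz -0.0005748330390441949 [-0.49   0.603  2.087  0.     0.453  1.138] 0.398631670604342 29.914691622834653 [-0.501 -0.497 -0.512]
[ 448.432 -164.588   19.478] th -93.30331059735806 zax [-0.001  0.001 -1.   ] yz -0.0005748330390441949 [-0.49   0.603  2.087  0.     0.453  1.138] 0.398631670604342 29.914691622834653 [-0.501 -0.497 -0.512]
```

View pics/v7.png

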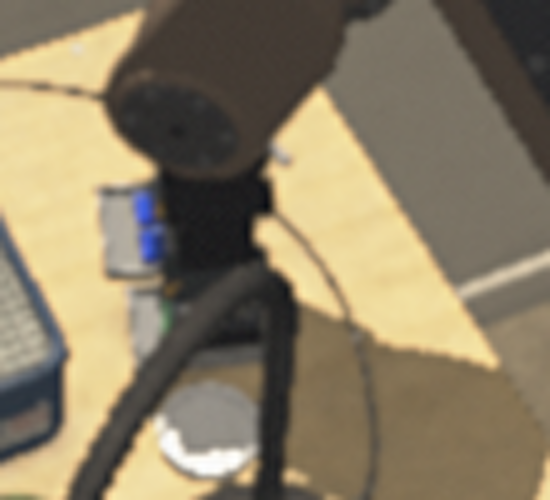

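The offcut is over the oblong tray, held level. I'll lower it until the finger tips are just above the rim and release.

>>> {"fn": "arm_command", "kwargs": {
  "delta_pos": [
    [0,0,-0.01],
    [0,0,-0.02],
    [0,0,-0.03],
    [0,0,-0.03],
    [0,0,-0.03]
  ],
  "delta_rot": [
    [0,0,0],
    [0,0,0],
    [0,0,0],
    [0,0,0],
    [0,0,0]
  ],
  "claw": [1,1,1,1,1]
}}

```text
t: 27.47
eef_pos: [448.7, -164.7, 12.3]
tcp_rot: [-3.142, -0.0, -0.058]
ft_force: [-0.1, -0.0, -0.7]
opening: 0.401
grip_force: 29.9
```

>>> {"fn": "arm_command", "kwargs": {
  "delta_pos": [
    [0,0,0],
    [0,0,0],
    [0,0,0],
    [0,0,0.02],
    [0,0,0.06]
  ],
  "delta_rot": [
    [0,0,0],
    [0,0,0],
    [0,0,0],
    [0,0,0],
    [0,0,0]
  ],
  "claw": [0.5,0.5,0.5,0.5,0.5]
}}

```text
t: 27.88
eef_pos: [448.3, -164.5, 27.1]
tcp_rot: [-3.141, 0.001, -0.058]
ft_force: [-0.0, -0.1, 0.8]
opening: 0.498
grip_force: 0.0
```

>>> {"fn": "arm_command", "kwargs": {
  "delta_pos": [
    [0,0,0.1],
    [0.01,0.04,0.22],
    [0.02,0.09,0.35],
    [0.03,0.14,0.48],
    [0.043,0.178,0.6]
  ],
  "delta_rot": [
    [0,0,0],
    [0,0,0],
    [0,0,0],
    [0,0,0],
    [0,0,0]
  ],
  "claw": [0.5,0.5,0.5,0.5,0.5]
}}

```text
t: 28.3
eef_pos: [459.0, -119.3, 180.0]
tcp_rot: [3.141, -0.001, -0.058]
ft_force: [0.3, 0.0, -0.6]
opening: 0.502
grip_force: 0.0
```

>>> {"fn": "arm_command", "kwargs": {
  "delta_pos": [
    [0,0,0.15],
    [0,0,0.3],
    [0,0,0.46],
    [0,0,0.61],
    [0,0,0.77]
  ],
  "delta_rot": [
    [0,0,0.05],
    [0,0,0.1],
    [0,0,0.15],
    [0,0,0.2],
    [0,0,0.25]
  ],
  "claw": [0.5,0.5,0.5,0.5,0.5]
}}

```text
t: 28.72
eef_pos: [458.3, -119.6, 372.6]
tcp_rot: [3.141, -0.001, 0.339]
ft_force: [0.4, 0.1, 1.0]
opening: 0.497
grip_force: 0.0
```

>>> {"fn": "arm_command", "kwargs": {
  "delta_pos": [
    [0,0,0.16],
    [0,0,0.32],
    [-0.02,0.1,0.46],
    [-0.04,0.25,0.55],
    [-0.06,0.4,0.58]
  ],
  "delta_rot": [
    [0,0,0],
    [0,0,0],
    [0,0,0],
    [0,0,0],
    [0,0,0]
  ],
  "claw": [0.5,0.5,0.5,0.5,0.5]
}}

```text
t: 29.13
eef_pos: [443.4, -20.3, 518.4]
tcp_rot: [3.139, -0.004, 0.333]
ft_force: [1.7, 1.0, -0.6]
opening: 0.501
grip_force: 0.0
```

>>> {"fn": "arm_command", "kwargs": {
  "delta_pos": [
    [-0.03,0.15,0],
    [-0.06,0.3,0],
    [-0.09,0.45,0],
    [-0.12,0.61,0],
    [-0.14,0.76,0]
  ],
  "delta_rot": [
    [0,0,0.05],
    [0,0,0.1],
    [0,0,0.15],
    [0,0,0.2],
    [0,0,0.25]
  ],
  "claw": [0.5,0.5,0.5,0.5,0.5]
}}

```text
t: 29.55
eef_pos: [407.4, 170.9, 515.8]
tcp_rot: [3.141, -0.002, 0.732]
ft_force: [1.4, -0.2, 1.2]
opening: 0.503
grip_force: 0.0
```

```bash
python3 -c "
from st import *
show()
im=read_camera('top')
for c in seg('top',im,(45,60,20),(95,255,255),(330,215,372,262)):
    W=np.array([w('top',p,10.5) for p in c],np.float32);print(cv2.minAreaRect(W),cv2.approxPolyDP(W,6,True)[:,0])
for c in seg('top',im,(15,130,120),(30,255,255),(200,238,222,260)):
    print('bit',np.mean([w('top',p,30) for p in c],0))
"
```

```text
[407.376 170.875 515.801] th -48.08172849078473 zax [ 0.001  0.001 -1.   ] yz 0.0005421681216008688 [0.247 0.039 1.416 0.    1.685 1.086] 0.5025094422612123 0.0 [ 1.422 -0.158  1.166]
((448.7165832519531, -165.7971649169922), (40.74015808105469, 62.2353401184082), 82.08307647705078) [[ 474.281 -182.43 ]
 [ 480.542 -150.986]
 [ 420.561 -143.793]
 [ 430.55  -183.588]]
```

The offcut measures centred in the oblong tray, at (449,-166) with its 62x41 outline aligned. Now the bit.

>>> {"fn": "arm_command", "kwargs": {
  "delta_pos": [
    [0.02,0.03,-0.14],
    [0.04,0.06,-0.28],
    [0.06,0.09,-0.43],
    [0.072,0.124,-0.58],
    [0.072,0.124,-0.74]
  ],
  "delta_rot": [
    [0,0,0],
    [0,0,0],
    [0,0,0],
    [0,0,0],
    [0,0,0]
  ],
  "claw": [0.5,0.5,0.5,0.5,0.5]
}}

```text
t: 30.02
eef_pos: [427.1, 201.0, 329.1]
tcp_rot: [3.141, -0.002, 0.728]
ft_force: [0.4, 0.3, -1.3]
opening: 0.502
grip_force: 0.0
```

>>> {"fn": "arm_command", "kwargs": {
  "delta_pos": [
    [0,0,-0.14],
    [0,0,-0.29],
    [0,0,-0.44],
    [0,0,-0.59],
    [0,0,-0.74]
  ],
  "delta_rot": [
    [0,0,0],
    [0,0,0],
    [0,0,0],
    [0,0,0],
    [0,0,0]
  ],
  "claw": [0.5,0.5,0.5,0.5,0.5]
}}

```text
t: 30.43
eef_pos: [427.2, 200.1, 144.1]
tcp_rot: [3.141, -0.002, 0.728]
ft_force: [1.8, -0.7, 0.2]
opening: 0.502
grip_force: 0.0
```

>>> {"fn": "arm_command", "kwargs": {
  "delta_pos": [
    [0,0,-0.1],
    [0,0,-0.2],
    [0,0,-0.3],
    [0,0,-0.38],
    [0,0,-0.4]
  ],
  "delta_rot": [
    [0,0,0],
    [0,0,0],
    [0,0,0],
    [0,0,0],
    [0,0,0]
  ],
  "claw": [0.5,0.5,0.5,0.5,0.5]
}}

```text
t: 30.85
eef_pos: [426.5, 199.9, 42.9]
tcp_rot: [-3.14, 0.003, 0.728]
ft_force: [0.1, 0.0, -0.4]
opening: 0.502
grip_force: 0.0
```

```bash
python3 -c "
from st import *
show()"
```

```text
[426.548 199.87   42.867] th -48.31183851028936 zax [-0.003 -0.001 -1.   ] yz -0.0013940738679875048 [0.298 0.553 2.089 0.    0.503 1.141] 0.5022613448851743 0.0 [ 0.12   0.048 -0.383]
```

>>> {"fn": "arm_command", "kwargs": {
  "delta_pos": [
    [0,0,-0.04],
    [0,0,-0.08],
    [0,0,-0.106],
    [0,0,-0.106],
    [0,0,-0.106]
  ],
  "delta_rot": [
    [0,0,0],
    [0,0,0],
    [0,0,0],
    [0,0,0],
    [0,0,0]
  ],
  "claw": [0.5,0.5,0.5,0.5,0.5]
}}

```text
t: 31.27
eef_pos: [427.7, 200.3, 18.7]
tcp_rot: [3.141, -0.001, 0.728]
ft_force: [0.4, -0.0, -0.7]
opening: 0.5
grip_force: 0.0
```

>>> {"fn": "arm_command", "kwargs": {
  "delta_pos": [
    [0,0,0],
    [0,0,0],
    [0,0,0],
    [0,0,0],
    [0,0,0]
  ],
  "delta_rot": [
    [0,0,0],
    [0,0,0],
    [0,0,0],
    [0,0,0],
    [0,0,0]
  ],
  "claw": [1,1,1,1,1]
}}

```text
t: 31.68
eef_pos: [427.6, 200.3, 18.3]
tcp_rot: [3.141, -0.001, 0.728]
ft_force: [-0.4, 0.6, 0.9]
opening: 0.205
grip_force: 0.3
```

>>> {"fn": "arm_command", "kwargs": {
  "delta_pos": [
    [0,0,0],
    [0,0,0],
    [0,0,0.02],
    [0,0,0.06],
    [0,0,0.106]
  ],
  "delta_rot": [
    [0,0,0],
    [0,0,0],
    [0,0,0],
    [0,0,0],
    [0,0,0]
  ],
  "claw": [1,1,1,1,1]
}}

```text
t: 32.1
eef_pos: [427.1, 200.1, 44.7]
tcp_rot: [-3.141, 0.001, 0.728]
ft_force: [-0.2, 0.3, -0.5]
opening: 0.178
grip_force: 30.0
```

>>> {"fn": "arm_command", "kwargs": {
  "delta_pos": [
    [0,0,0.12],
    [0,0,0.27],
    [0,0,0.42],
    [0,0,0.58],
    [0,0,0.74]
  ],
  "delta_rot": [
    [0,0,0],
    [0,0,0],
    [0,0,0],
    [0,0,0],
    [0,0,0]
  ],
  "claw": [1,1,1,1,1]
}}

```text
t: 32.52
eef_pos: [426.7, 200.0, 231.8]
tcp_rot: [-3.141, 0.0, 0.728]
ft_force: [1.4, 1.1, -1.0]
opening: 0.174
grip_force: 30.0
```

>>> {"fn": "arm_command", "kwargs": {
  "delta_pos": [
    [-0.01,-0.01,0.15],
    [-0.03,-0.03,0.3],
    [-0.04,-0.04,0.45],
    [-0.06,-0.06,0.6],
    [-0.072,-0.07,0.74]
  ],
  "delta_rot": [
    [0,0,0],
    [0,0,0],
    [0,0,0],
    [0,0,0],
    [0,0,0]
  ],
  "claw": [1,1,1,1,1]
}}

```text
t: 32.93
eef_pos: [408.3, 182.2, 417.1]
tcp_rot: [3.141, -0.001, 0.728]
ft_force: [0.4, 0.1, -1.1]
opening: 0.177
grip_force: 30.0
```

>>> {"fn": "arm_command", "kwargs": {
  "delta_pos": [
    [0,0,0.12],
    [0,0,0.24],
    [0,0,0.36],
    [0,0,0.48],
    [0,0,0.48]
  ],
  "delta_rot": [
    [0,0,0.05],
    [0,0,0.1],
    [0,0,0.15],
    [0,0,0.2],
    [0,0,0.25]
  ],
  "claw": [1,1,1,1,1]
}}

```text
t: 33.35
eef_pos: [409.3, 182.7, 539.9]
tcp_rot: [3.136, -0.005, 1.124]
ft_force: [-0.2, 1.0, 0.7]
opening: 0.177
grip_force: 30.0
```

>>> {"fn": "arm_command", "kwargs": {
  "delta_pos": [
    [0.03,-0.15,0],
    [0.06,-0.3,0],
    [0.09,-0.45,0],
    [0.12,-0.61,0],
    [0.14,-0.76,0]
  ],
  "delta_rot": [
    [0,0,0.05],
    [0,0,0.1],
    [0,0,0.15],
    [0,0,0.2],
    [0,0,0.25]
  ],
  "claw": [1,1,1,1,1]
}}

```text
t: 33.77
eef_pos: [444.0, -9.1, 534.7]
tcp_rot: [-3.141, -0.0, 1.517]
ft_force: [0.8, -0.6, -1.4]
opening: 0.181
grip_force: 30.0
```

>>> {"fn": "arm_command", "kwargs": {
  "delta_pos": [
    [0.02,-0.08,0],
    [0.04,-0.16,0],
    [0.06,-0.24,0],
    [0.076,-0.288,0],
    [0.076,-0.288,0]
  ],
  "delta_rot": [
    [0,0,0],
    [0,0,0],
    [0,0,0],
    [0,0,0],
    [0,0,0]
  ],
  "claw": [1,1,1,1,1]
}}

```text
t: 34.18
eef_pos: [463.8, -80.8, 534.0]
tcp_rot: [-3.14, -0.0, 1.511]
ft_force: [0.0, 0.8, -0.9]
opening: 0.176
grip_force: 30.0
```

>>> {"fn": "arm_command", "kwargs": {
  "delta_pos": [
    [0,0,-0.14],
    [0,0,-0.29],
    [0,0,-0.44],
    [0,0,-0.59],
    [0,0,-0.75]
  ],
  "delta_rot": [
    [0,0,0],
    [0,0,0],
    [0,0,0],
    [0,0,0],
    [0,0,0]
  ],
  "claw": [1,1,1,1,1]
}}

```text
t: 34.6
eef_pos: [463.0, -78.1, 346.1]
tcp_rot: [3.14, -0.0, 1.514]
ft_force: [1.1, -0.5, -0.5]
opening: 0.179
grip_force: 30.0
```

>>> {"fn": "arm_command", "kwargs": {
  "delta_pos": [
    [0,0,-0.14],
    [0,0,-0.29],
    [0,0,-0.44],
    [0,0,-0.59],
    [0,0,-0.75]
  ],
  "delta_rot": [
    [0,0,0],
    [0,0,0],
    [0,0,0],
    [0,0,0],
    [0,0,0]
  ],
  "claw": [1,1,1,1,1]
}}

```text
t: 35.02
eef_pos: [463.4, -78.2, 158.8]
tcp_rot: [3.14, -0.0, 1.514]
ft_force: [1.5, -0.5, -0.7]
opening: 0.179
grip_force: 30.0
```

>>> {"fn": "arm_command", "kwargs": {
  "delta_pos": [
    [0,0,-0.1],
    [0,0,-0.2],
    [0,0,-0.3],
    [0,0,-0.4],
    [0,0,-0.45]
  ],
  "delta_rot": [
    [0,0,0],
    [0,0,0],
    [0,0,0],
    [0,0,0],
    [0,0,0]
  ],
  "claw": [1,1,1,1,1]
}}

```text
t: 35.43
eef_pos: [462.7, -78.0, 45.0]
tcp_rot: [-3.139, -0.001, 1.514]
ft_force: [-0.4, -0.2, -0.8]
opening: 0.18
grip_force: 30.0
```

>>> {"fn": "arm_command", "kwargs": {
  "delta_pos": [
    [0,0,-0.03],
    [0,0,-0.06],
    [0,0,-0.09],
    [0,0,-0.102],
    [0,0,-0.102]
  ],
  "delta_rot": [
    [0,0,0],
    [0,0,0],
    [0,0,0],
    [0,0,0],
    [0,0,0]
  ],
  "claw": [1,1,1,1,1]
}}

```text
t: 35.85
eef_pos: [463.0, -78.9, 21.5]
tcp_rot: [-3.141, -0.001, 1.513]
ft_force: [-3.3, -0.1, -1.6]
opening: 0.18
grip_force: 30.0
```

```bash
python3 -c "
from st import *
show()"
```

```text
[463.026 -78.934  21.453] th -3.2937350290555267 zax [-0.001  0.001 -1.   ] yz -0.0010682363292813812 [-0.31   0.594  2.105  0.001  0.444 -0.253] 0.1801008883068038 29.995009303092957 [-3.343 -0.053 -1.564]
```

>>> {"fn": "arm_command", "kwargs": {
  "delta_pos": [
    [0,0,0],
    [0,0,0],
    [0,0,0],
    [0,0,0],
    [0,0,0]
  ],
  "delta_rot": [
    [0,0,0],
    [0,0,0],
    [0,0,0],
    [0,0,0],
    [0,0,0]
  ],
  "claw": [0.6,0.6,0.6,0.6,0.6]
}}

```text
t: 36.27
eef_pos: [463.3, -79.1, 21.7]
tcp_rot: [-3.141, -0.0, 1.513]
ft_force: [-4.6, 1.0, -1.1]
opening: 0.393
grip_force: 0.0
```

>>> {"fn": "arm_command", "kwargs": {
  "delta_pos": [
    [0,0,0.03],
    [0,0,0.1],
    [0,0,0.22],
    [0,0,0.36],
    [0,0,0.5]
  ],
  "delta_rot": [
    [0,0,0],
    [0,0,0],
    [0,0,0],
    [0,0,0],
    [0,0,0]
  ],
  "claw": [0.6,0.6,0.6,0.6,0.6]
}}

```text
t: 36.68
eef_pos: [463.9, -79.4, 148.8]
tcp_rot: [3.14, 0.0, 1.513]
ft_force: [0.9, -0.6, 0.5]
opening: 0.398
grip_force: 0.0
```

>>> {"fn": "arm_command", "kwargs": {
  "delta_pos": [
    [0,0,0.15],
    [0,0,0.3],
    [0,0,0.45],
    [0,0,0.6],
    [0,0,0.75]
  ],
  "delta_rot": [
    [0,0,0],
    [0,0,0],
    [0,0,0],
    [0,0,0],
    [0,0,0]
  ],
  "claw": [0.6,0.6,0.6,0.6,0.6]
}}

```text
t: 37.1
eef_pos: [463.4, -79.2, 337.4]
tcp_rot: [3.138, 0.0, 1.513]
ft_force: [0.7, -0.3, -0.3]
opening: 0.4
grip_force: 0.0
```

>>> {"fn": "arm_command", "kwargs": {
  "delta_pos": [
    [0,0,0.15],
    [0,0,0.3],
    [0,0,0.45],
    [0,0,0.6],
    [0,0,0.75]
  ],
  "delta_rot": [
    [0,0,0],
    [0,0,0],
    [0,0,0],
    [0,0,0],
    [0,0,0]
  ],
  "claw": [0.6,0.6,0.6,0.6,0.6]
}}

```text
t: 37.52
eef_pos: [462.8, -79.0, 524.9]
tcp_rot: [3.138, 0.0, 1.513]
ft_force: [0.3, 0.5, 0.7]
opening: 0.399
grip_force: 0.0
```

>>> {"fn": "arm_command", "kwargs": {
  "delta_pos": [
    [-0.03,0.14,0.02],
    [-0.06,0.3,0.02],
    [-0.09,0.45,0.02],
    [-0.12,0.61,0.02],
    [-0.14,0.76,0.02]
  ],
  "delta_rot": [
    [0,0,0],
    [0,0,0],
    [0,0,0],
    [0,0,0],
    [0,0,0]
  ],
  "claw": [0.6,0.6,0.6,0.6,0.6]
}}

```text
t: 37.93
eef_pos: [427.2, 112.4, 528.1]
tcp_rot: [3.138, -0.001, 1.513]
ft_force: [0.6, -0.2, 0.7]
opening: 0.401
grip_force: 0.0
```

>>> {"fn": "arm_command", "kwargs": {
  "delta_pos": [
    [-0.03,0.14,0],
    [-0.06,0.28,0],
    [-0.08,0.4,0],
    [-0.08,0.4,0],
    [-0.08,0.4,0]
  ],
  "delta_rot": [
    [0,0,0],
    [0,0,0],
    [0,0,0],
    [0,0,0],
    [0,0,0]
  ],
  "claw": [0.6,0.6,0.6,0.6,0.6]
}}

```text
t: 38.35
eef_pos: [407.9, 211.8, 527.4]
tcp_rot: [3.14, -0.001, 1.516]
ft_force: [0.3, 0.3, 0.3]
opening: 0.397
grip_force: 0.0
```

```bash
python3 -c "
from st import *
show()
a=read_camera('top')[195:275,300:410];b=read_camera('side')[140:220,240:350]
cv2.imwrite('pics/v8.png',cv2.resize(np.vstack([a,b]),None,fx=3.7,fy=3.7,interpolation=2)[:,:,::-1])"
```

```text
[407.946 211.834 527.392] th -3.1349943470062764 zax [ 0.002  0.001 -1.   ] yz 0.001778411330381161 [0.335 0.071 1.354 0.    1.715 0.39 ] 0.3968714082799287 0.0 [0.325 0.277 0.252]
```

View pics/v8.png

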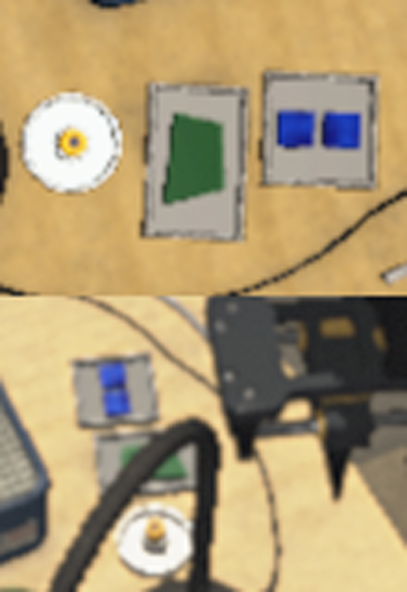

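The final picture shows the bit upright in the tin at (73,141). The offcut lies flat in the oblong tray at (195,158), and the two tiles lie apart in the square tray at (294,129) and (341,130). The gripper is empty and clear, so I'll hand the job in.

```bash
python3 -c "
from cell import *
print(job_done())"
```

```text
the job is handed in; nothing more can be done
None
```

Job handed in at about 38 s of the 149 s allowed: both tiles lie flat in the square tray, the offcut lies flat in the oblong tray, the bit stands upright in the round tin, and the gripper is empty and clear.

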